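Cover a specimen jar with its glass plate

TASK

Cover the open specimen jar with the thin glass plate that lies sunk in the steel stand: press on the glass, firmly but not hard, with the closed fingers and slide it out over the blue front edge of the stand until it overhangs enough to be gripped by its two long sides, lift it off, and lower it onto the jar until it rests on the rim before you let go. The plate must lie flat over the middle of the jar and close its mouth. It is glass and cracks under a hard press; do not let it fall, leave the jar standing where it is, and leave the other things alone.

Things in the scene. Friction and masses are not known exactly. Their poses are not given: they have to be found in the camera images.
- plate: loose glass cover plate, pale green, a white band across each end; 140 (x) by 56 (y) by 4 (z) mm, 60 to 105 g. Origin: centre of its underside. It starts flat in the stand's channel, parallel to it, the end nearest the robot 15 to 45 mm inside the open front. Slippery on steel (friction 0.18). It breaks when pressed down with over 30 N; 10 to 20 N is right for sliding it, with less the fingers slip
- stand: fixed steel stand, 200 (x) by 84 (y) by 70 (z) mm. Origin: centre of its underside; x runs from the open front (blue edge at x = -100 mm, facing the robot) to the closed back. On top a channel 59 mm wide, floor at z = 66 mm; lips at both sides and back, 4 mm high and level with the plate's top, so it cannot be gripped there. Nothing stands in front below the edge
- clip (a joint): blue spring clip in the stand's left (+y) lip, 30 mm long, at x = -40 to -10 mm; it pushes the plate sideways against the right lip with about 3.5 N, so sliding the plate needs 1.3 N more. Value: how far it is pushed back, m. It is not to be operated
- stand_edge (a point): middle of the stand's front edge at the level of the channel's floor, 66 mm above the bench; axes as the stand's
- jar: open glass specimen jar without a lid, with brown mushrooms in it, standing loose on the bench, about 400 g; round, 64 mm across the body, narrowing above 75 mm height to a neck; 100 mm high. Origin: centre of its underside; z up
- jar_rim (a point): centre of the open jar's mouth at the level of the rim, 100 mm above the bench; rim 48 mm across outside, 40 mm inside
- sealed_a: closed specimen jar with a white lid, 84 mm across, 132 mm high, origin at the centre of its underside; leave alone
- sealed_b: closed specimen jar, as sealed_a; leave alone
- sealed_c: closed specimen jar, as sealed_a; leave alone
- dish: covered culture dish, 84 mm across, 16 mm high, origin at the centre of its underside; leave alone
- cap: white screw cap lying on the bench, 80 mm across, 19 mm high, origin at the centre of its underside; leave alone
- forceps: steel forceps with a blue grip, 120 mm long along x, 9 mm high, origin at the centre of its underside; leave alone
Things that resemble listed ones, but are neither listed nor needed, are in the scene too. Leave any black or brown look-alike of the plate alone.

How it is judged (in metres and radians):
On the way, in this order (a step that is already met when the one before it is completed fails the run):
1. the plate, lying on the stand, has been slid until it overhangs the front edge by at least 15 mm (x of plate in the frame of stand below -0.045 m and z of plate in the frame of stand between 0.063 and 0.07 m and angle between plate's own z axis and vertical below 0.08 rad), for 0.1 s.
2. the plate is lifted clear of the stand in the fingers (contact force between the fingers and plate above 1 N and height (world z) of plate above 0.085 m and contact force between plate and stand below 0.05 N), for 0.1 s.
3. the plate rests on the jar's rim while the fingers still hold it (contact force between plate and jar above 0.2 N and contact force between the fingers and plate above 0.5 N and horizontal distance between plate and jar_rim below 0.03 m), for 0.05 s.
At the end, for the whole second after the job is handed in: The glass plate lies at rest, level within 3 degrees and released, on the rim of the upright open jar (underside within 3 mm of the rim), its centre within 8 mm of the mouth's centre across its width and within 25 mm along its length, so that the mouth is closed (x of jar_rim in the frame of plate between -0.025 and 0.025 m and y of jar_rim in the frame of plate between -0.008 and 0.008 m and z of jar_rim in the frame of plate between -0.003 and 0.003 m and angle between each of plate, jar's own z axis and vertical below 0.05 rad and contact force between plate and jar above 0.2 N and linear speed of plate below 0.02 m/s and contact force between the fingers and plate below 0.01 N); the robot touches nothing.
It fails at once if the glass was pressed against the stand or jar with more than 40 N in all (contact force between plate and stand above 40 N or contact force between plate and jar above 40 N).
It fails at once if the plate fell (height (world z) of plate below 0.05 m).
It fails at once if the open jar was pushed more than 25 mm away or tipped (distance of jar from where it was at the start of the episode above 0.025 m or angle between jar's own z axis and vertical above 0.2 rad).
It fails at once if another jar, the dish, the cap or the forceps was moved more than 20 mm (distance of any of sealed_a, sealed_b, sealed_c, dish, cap, forceps from where it was at the start of the episode above 0.02 m).
It also fails if it takes over 61 s, if anything falls off the work surface, if the arm or the gripper's body presses on something with over 40 N, if the wrist force passes 120 N, or if a joint passes its speed limit or range.

ROBOT

A 6-joint arm with a two-finger parallel gripper is mounted at the origin on the work surface. World frame = base frame: x ahead of the robot, y to its left, z up, the work surface at z = 0. Lengths are in m, angles in degrees, forces in N, time in s.
With the tool pointing down it reaches from about 0.325 to 0.9 m from the base axis. Payload 6.1 kg.
Tool frame: the origin (TCP) lies between the finger pads; the fingertips stand 22 mm ahead of it and the grasp point (between the pads) lies 3 mm ahead of it; z points along the fingers, y is the direction in which the jaws open and shut (so a half turn about z gives the same grasp; the last joint's range is limited). The gripper opens to 87 mm and grips with 3 to 60 N. Pads are 19 mm wide; open, the fingers measure 117 mm over their backs; the gripper's body (75 mm by 190 mm) begins 51 mm behind the grasp point.
Start: joints at [63.478, 12.628, 87.462, -0, 79.91, -7.225], TCP at [0.207, 0.59, 0.245] pointing down, gripper open.
Joint ranges: [-170.65, 170.65], [-52.31, 119.04], [5.05, 147.46], [-71.25, 251.25], [11.57, 151.72], [-153.62, 153.62]. Speed limits (degrees/s): [147.25, 147.25, 172.46, 180, 180, 180].

INTERFACE

Orientations are given as [roll, pitch, yaw] about the fixed x, y, z axes, in that order (R = Rz(yaw) Ry(pitch) Rx(roll)).
In Python, from plant import readout, snapshot, job gives the robot as it stands. The module is installed in compiled form; this text tells all that it offers.
- The arm moves only by the tool step_arm, never from a script. Its argument "commands" is a list of rows, each a list of 5 numbers: the gripper command: -1 is fully open, 1 is shut, values between are in proportion, then the shift along the tool's x, y, z in m, then the turn about the tool's z in degrees. In form: [[jaw, x, y, z, roll], ...]. A call has 1 to 5 rows; each row is the pose to reach, as a shift and turn from the pose commanded when the call began, along the tool's axes at that moment; what a row does not reach only later rows make up. A row lasts 1/12 s, in which the tool goes at most 41.7 mm and 7.16 degrees, less where a joint would pass 70% of its speed; a pose out of reach is approached as far as the arm can. A call with a gripper value outside its range is refused whole. The fingers move at their own pace and stop on an object; "force" is the grip in N (left out, the last holds). Time passes only in rows, so rows that repeat a pose let the fingers close. It gives the time, the measured TCP pose, the force and the opening at its end, in the units of the state.
- readout.get_obs(): the state, without advancing time (a new reading comes with each control period).
- snapshot(name): name is "scene" or "top" or "wrist"; returns a dict with "frame" (400x640x3 uint8, blue, green, red), "mtx" (3x3 intrinsics, pixels), "cam_to_world" (4x4, takes a point from camera to world coordinates). Camera axes: x right, y up, looking along -z (the intrinsics and any distortion apply to the point x, -y, -z); pixel columns grow to the right and rows downward; lengths in m; the calibration is good to about 2 mm. A picture is of the moment at which its call begins. There is no depth.
- job.hand_in(): hands the job in, once; it reports no verdict.
The state is a dict: "time": time; "joint_pos": joint angles; "joint_vel": joint speeds; "joint_torque": joint torques, N m; "tcp_pos": TCP position; "ee_rot": TCP orientation; "force": force on the tool from outside, world axes, zero at the start; "ft_torque": the same for the moment, N m; "grip_width": opening from 0.0 (shut) to 1.0 (fully open).
Only numpy, scipy, OpenCV 4.12 (cv2) and the standard library are available. Lean on these libraries where they do the work, as an engineer would, in place of code of your own. Each camera call takes 0.05 s, during which the arm holds its last target.

## Working session

There is one attempt and no reset: what is moved stays moved. The work goes in short steps, Python scripts to look and compute and a tool call to move; the robot and the scene stay as the last step left them, time stands still between calls to the robot, and variables do not carry over. Pictures are saved under pics/ and viewed, and the job is handed in when it is done.

Besides the shell and the picture viewer there is one more tool, called after "Call:" as a command line: name --pt "numbers of a row" for each row, then --argument value for the rest. step_arm: Moves the arm, as the interface text tells. Its arguments: {"type":"object","properties":{"commands":{"type":"array","items":{"type":"array","items":{"type":"number"}}},"force":{"type":"number"}},"required":["commands"]}

```bash
mkdir -p pics; cat > h.py <<'E'
import numpy as np, cv2
from plant import readout, snapshot, job
def ray(s,u,v):
    K=np.array(s["mtx"]);T=np.array(s["cam_to_world"])
    d=np.linalg.inv(K)@np.array([u,v,1.0]); d=np.array([d[0],-d[1],-d[2]])
    return T[:3,3],T[:3,:3]@d
def onz(s,u,v,z):
    o,d=ray(s,u,v); return o+d*(z-o[2])/d[2]
def proj(s,p):
    T=np.array(s["cam_to_world"]); q=T[:3,:3].T@(np.array(p)-T[:3,3]); q=np.array([q[0],-q[1],-q[2]])
    r=np.array(s["mtx"])@q; return r[:2]/r[2]
E
python3 - <<'E'
from h import *
import pickle
print(readout.get_obs())
for n in("scene","top","wrist"):
    s=snapshot(n); cv2.imwrite(f"pics/{n}0.png",s["frame"]); pickle.dump(s,open(f"{n}0.pkl","wb"))
    print(n,np.round(s["mtx"],1).tolist(),np.round(s["cam_to_world"],3).tolist())
E
```

```text
{'time': 0.0, 'joint_pos': array([ 6.34787358e+01,  1.26760681e+01,  8.75266164e+01, -8.19229003e-04,
        7.99086477e+01, -7.22556266e+00]), 'joint_vel': array([ 0.04657753, -0.07809039,  0.09951057, -0.06018797,  0.00314354,
       -0.10769207]), 'joint_torque': array([-9.85782644e-04, -4.94617009e+01, -3.87371814e+01,  6.96924445e-02,
        5.71864180e-02, -1.54301056e-04]), 'tcp_pos': array([0.20628069, 0.58936474, 0.2434204 ]), 'ee_rot': array([-1.79889450e+02, -1.32030328e-02,  1.60704430e+02]), 'force': array([ 0.15234717, -0.16631868, -0.56397976]), 'ft_torque': array([-0.00529911,  0.00383705,  0.01100221]), 'grip_width': 1.0029075994073868}
scene [[472.6, 0.0, 317.9], [0.0, 472.6, 200.1], [0.0, 0.0, 1.0]] [[0.47, -0.754, 0.458, 1.25], [0.882, 0.398, -0.252, -0.389], [0.008, 0.523, 0.853, 1.372], [0.0, 0.0, 0.0, 1.0]]
top [[446.1, 0.0, 307.7], [0.0, 446.1, 197.6], [0.0, 0.0, 1.0]] [[0.001, 0.984, -0.175, 0.379], [-1.0, -0.002, -0.015, -0.02], [-0.015, 0.175, 0.984, 1.14], [0.0, 0.0, 0.0, 1.0]]
wrist [[276.4, 0.0, 320.9], [0.0, 276.4, 196.3], [0.0, 0.0, 1.0]] [[0.33, -0.913, -0.241, 0.141], [0.944, 0.318, 0.087, 0.612], [-0.002, -0.256, 0.967, 0.384], [0.0, 0.0, 0.0, 1.0]]
```

View pics/scene0.png

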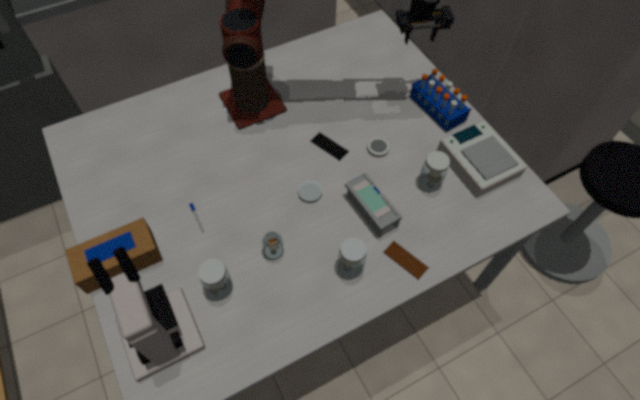

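View pics/top0.png

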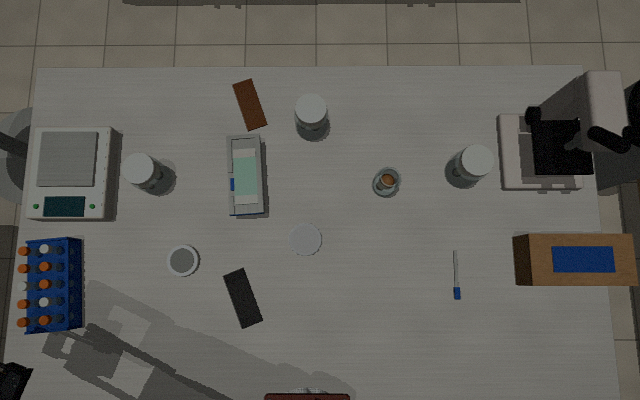

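View pics/wrist0.png

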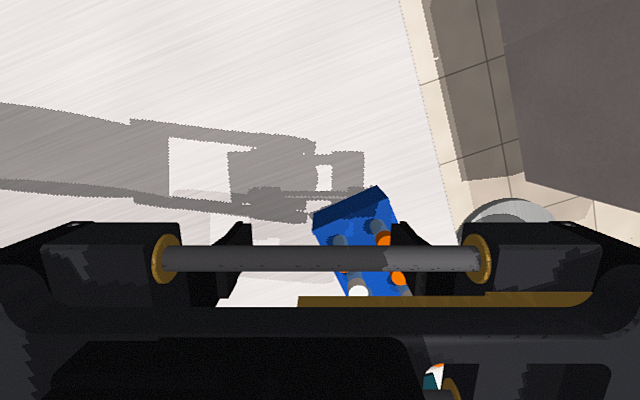

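The top view shows the stand at about (247,175) with the pale green, white-banded plate in it and the blue clip at (233,184). The open jar with brown contents is at (387,181). Look-alikes are the black plate at (243,297) and the brown one at (250,104); neither is green or in the stand. I'll check this in an enlarged crop.

```bash
python3 - <<'E'
import cv2,pickle,numpy as np
f=pickle.load(open("top0.pkl","rb"))["frame"]
f=cv2.convertScaleAbs(f,alpha=1.6)
a=cv2.resize(f[125:225,210:285],None,fx=5.5,fy=5.5,interpolation=cv2.INTER_CUBIC)
b=cv2.resize(f[150:210,360:420],(380,380),interpolation=cv2.INTER_CUBIC)
c=np.zeros((550,a.shape[1]+380,3),np.uint8);c[:,:a.shape[1]]=a;c[:380,a.shape[1]:]=b
cv2.imwrite("pics/crop1.png",c)
f=cv2.convertScaleAbs(pickle.load(open("scene0.pkl","rb"))["frame"],alpha=1.6)
cv2.imwrite("pics/crop2.png",cv2.resize(f[165:270,255:410],None,fx=5,fy=5,interpolation=cv2.INTER_CUBIC))
E
```

```text
(no output)
```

View pics/crop1.png

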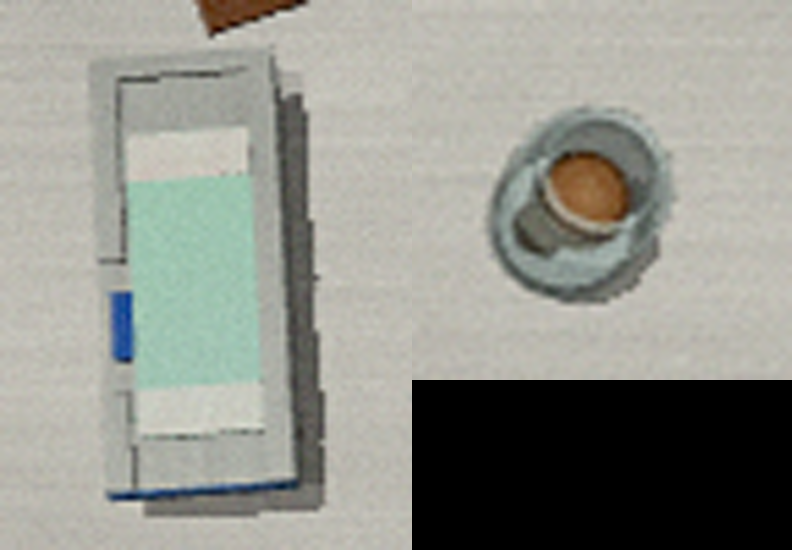

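View pics/crop2.png

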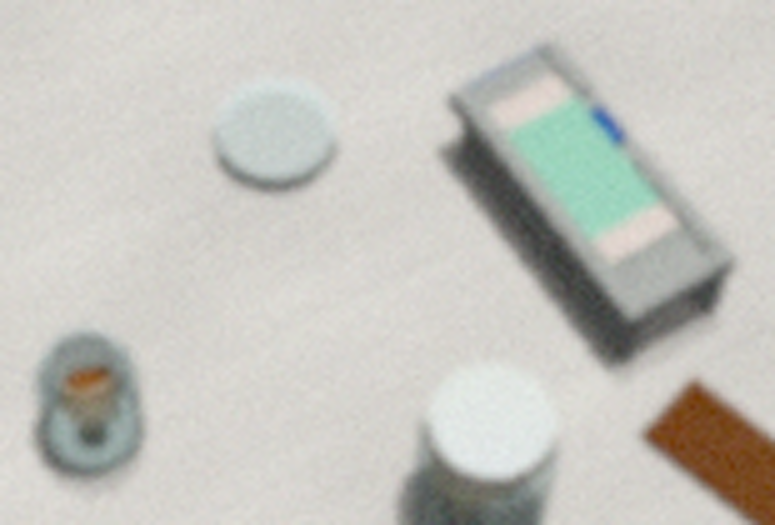

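```bash
cat > m.py <<'E'
from h import *
import pickle
for n in("top","scene"):
    s=pickle.load(open(n+"0.pkl","rb"));f=s["frame"].astype(int);b,g,r=f[...,0],f[...,1],f[...,2]
    m=((g-r>18)&(g-b>4)).astype(np.uint8)
    x0,x1,y0,y1=(220,275,125,225) if n=="top" else (340,405,170,240)
    k=np.zeros_like(m);k[y0:y1,x0:x1]=m[y0:y1,x0:x1]
    v,u=np.nonzero(k)
    P=np.array([onz(s,a,c,0.070)[:2] for a,c in zip(u,v)])
    rc=cv2.minAreaRect((P*1000).astype(np.float32)); print(n,"green",len(u),P.mean(0),rc)
    c=P.mean(0);w,V=np.linalg.eigh(np.cov((P-c).T));a=V[:,1]*np.sign(V[0,1]);print(" axis deg",np.degrees(np.arctan2(a[1],a[0])),np.sqrt(w*12))
s=pickle.load(open("top0.pkl","rb"))
C=lambda x,y:(210+x/5.5-.4,125+y/5.5-.4)
for nm,p in dict(BL=(90,62),BR=(270,48),FR=(297,485),FL=(107,497)).items(): print(nm,onz(s,*C(*p),0.070 if nm[0]=="B" else .066).round(4))
for nm,p in dict(bl=(126,131),br=(247,127),fr=(263,430),fl=(137,436)).items(): print(nm,onz(s,*C(*p),0.070).round(4))
D=lambda x,y:(360+(x-412)/6.333-.4,150+y/6.333-.4)
print("jar base",onz(s,*D(572,222),0.03),"rim?",onz(s,*D(588,187),0.1),onz(s,*D(607,168),0.1))
print("nadir px",proj(s,[.379,-.02,0]))
E
python3 m.py
```

```text
top green 819 [0.62557001 0.15132625] ((625.60546875, 151.3662109375), (93.75791931152344, 54.670814514160156), 4.1497673988342285)
 axis deg 4.1840845209460085 [0.05453856 0.09390349]
scene green 408 [0.6245214  0.15156231] ((623.7511596679688, 151.77853393554688), (91.93267822265625, 56.1997184753418), 5.739759922027588)
 axis deg 6.108222412476667 [0.05523692 0.09167089]
BL [0.7276 0.2012 0.07  ]
BR [0.7339 0.1192 0.07  ]
FR [0.5334 0.1036 0.066 ]
FL [0.5281 0.1879 0.066 ]
bl [0.6949 0.1838 0.07  ]
br [0.6966 0.1289 0.07  ]
fr [0.5574 0.1187 0.07  ]
fl [0.5548 0.1746 0.07  ]
jar base [ 0.61014718 -0.1988331   0.03      ] rim? [ 0.60901135 -0.19396469  0.1       ] [ 0.61630932 -0.20131852  0.1       ]
nadir px [314.48846754 277.2073018 ]
```

Call:
step_arm --pt "1 -0.19 -0.076 0.0 0" --pt "1 -0.19 -0.076 0.0 0" --pt "1 -0.19 -0.076 0.0 0" --pt "1 -0.19 -0.076 0.0 0" --pt "1 -0.19 -0.076 0.0 0"

```text
time: 0.57
tcp_pos: [0.3619, 0.4536, 0.2442]
ee_rot: [-180.0, 0.0, 160.7]
force: [0.6, 0.1, -0.0]
grip_width: 0.704
```

Call:
step_arm --pt "1 -0.19 -0.076 0.0 0" --pt "1 -0.19 -0.076 0.0 0" --pt "1 -0.19 -0.076 0.0 0" --pt "1 -0.19 -0.076 0.0 0" --pt "1 -0.19 -0.076 0.0 0"

```text
time: 0.98
tcp_pos: [0.5164, 0.3188, 0.2443]
ee_rot: [-180.0, 0.0, 160.7]
force: [-0.4, 0.3, 0.4]
grip_width: 0.324
```

Call:
step_arm --pt "1 -0.19 -0.076 0.0 -24" --pt "1 -0.19 -0.076 0.0 -24" --pt "1 -0.19 -0.076 0.0 -24" --pt "1 -0.19 -0.076 0.0 -24" --pt "1 -0.19 -0.076 0.0 -24"

```text
time: 1.4
tcp_pos: [0.6705, 0.1843, 0.244]
ee_rot: [-180.0, -0.0, -175.2]
force: [0.5, 1.0, 0.1]
grip_width: 0.019
```

Call:
step_arm --pt "1 -0.07 0.02 0 0" --pt "1 -0.07 0.02 0 0" --pt "1 -0.07 0.02 0 0"

```text
time: 1.65
tcp_pos: [0.7406, 0.2118, 0.2396]
ee_rot: [180.0, -0.2, -175.4]
force: [-0.2, 0.3, -1.6]
grip_width: 0.005
```

```bash
python3 - <<'E'
from h import *
import pickle
o=readout.get_obs();print(o["tcp_pos"],o["ee_rot"],o["force"])
s=snapshot("wrist"); cv2.imwrite("pics/w1.png",s["frame"]); pickle.dump(s,open("w1.pkl","wb"));print(np.round(s["cam_to_world"],3))
E
```

```text
[0.74055174 0.21179204 0.23955866] [ 1.79981437e+02 -1.74351316e-01 -1.75395994e+02] [-0.21269662  0.27491484 -1.58065338]
[[-0.081 -0.964 -0.252  0.672]
 [ 0.997 -0.078 -0.02   0.206]
 [-0.001 -0.253  0.968  0.381]
 [ 0.     0.     0.     1.   ]]
```

View pics/w1.png

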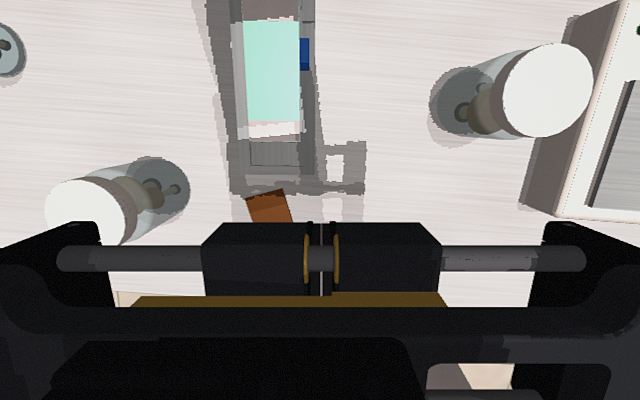

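The wrist view shows the green field of the plate at about (271,71), the back band at (273,130) and the clip at (304,54). I'll measure the plate here.

```bash
python3 - <<'E'
from h import *
import pickle
s=pickle.load(open("w1.pkl","rb"));f=s["frame"].astype(int);b,g,r=f[...,0],f[...,1],f[...,2]
m=((g-r>18)&(g-b>4)).astype(np.uint8); k=m*0;k[10:135,230:310]=m[10:135,230:310]
cs,_=cv2.findContours(k,0,1);c=max(cs,key=cv2.contourArea)[:,0]
P=np.array([onz(s,u,v,.07)[:2] for u,v in c])
print(cv2.minAreaRect((P*1000).astype(np.float32)),cv2.boundingRect(c))
for u,v in [(236,168),(315,165),(300,136),(246,140),(250,165)]: print(onz(s,u,v,.07))
E
```

```text
((624.13818359375, 151.0795440673828), (95.60906219482422, 56.81026077270508), 4.150556564331055) (242, 21, 58, 100)
[0.72741903 0.11388776 0.07      ]
[0.71677885 0.20274315 0.07      ]
[0.68620516 0.18389085 0.07      ]
[0.69533553 0.12477475 0.07      ]
[0.7227206  0.12962613 0.07      ]
```

Call:
step_arm --pt "1 0.112 -0.051 0.04 0.4" --pt "1 0.112 -0.051 0.08 0.4" --pt "1 0.112 -0.051 0.11 0.4" --pt "1 0.112 -0.051 0.125 0.4" --pt "1 0.112 -0.051 0.125 0.4" --force 20

```text
time: 2.12
tcp_pos: [0.6234, 0.1506, 0.1142]
ee_rot: [-180.0, -0.5, -175.7]
force: [-1.1, -0.2, -0.4]
grip_width: -0.0
```

Call:
step_arm --pt "1 0 0 0 0" --pt "1 0 0 0 0"

```text
time: 2.28
tcp_pos: [0.6288, 0.152, 0.1196]
ee_rot: [180.0, -0.1, -175.7]
force: [0.2, 0.6, -0.7]
grip_width: 0.008
```

```bash
python3 - <<'E'
from h import *
o=readout.get_obs();print(o["tcp_pos"],o["ee_rot"],o["force"])
E
```

```text
[0.62875426 0.15196973 0.11955988] [ 1.79999077e+02 -7.08945372e-02 -1.75695376e+02] [ 0.24242854  0.56687919 -0.66142771]
```

Call:
step_arm --pt "1 0 0 0.01 0" --pt "1 0 0 0.02 0" --pt "1 0 0 0.023 0" --pt "1 0 0 0.024 0" --pt "1 0 0 0.024 0"

```text
time: 2.7
tcp_pos: [0.6299, 0.1522, 0.0952]
ee_rot: [180.0, -0.0, -175.7]
force: [-1.0, 0.2, -0.1]
grip_width: 0.004
```

Call:
step_arm --pt "1 0 0 0 0" --pt "1 0 0 0.0005 0" --pt "1 0 0 0.001 0" --pt "1 0 0 0.001 0"

```text
time: 3.03
tcp_pos: [0.63, 0.152, 0.0947]
ee_rot: [180.0, 0.0, -175.7]
force: [1.3, -0.3, 0.4]
grip_width: 0.005
```

Call:
step_arm --pt "1 0 0 0.0005 0" --pt "1 0 0 0.001 0" --pt "1 0 0 0.001 0"

```text
time: 3.28
tcp_pos: [0.6298, 0.152, 0.0935]
ee_rot: [-180.0, -0.0, -175.7]
force: [-0.7, 0.3, 0.8]
grip_width: 0.006
```

Call:
step_arm --pt "1 0 0 0.0005 0" --pt "1 0 0 0.001 0" --pt "1 0 0 0.001 0"

```text
time: 3.53
tcp_pos: [0.6299, 0.152, 0.0925]
ee_rot: [-180.0, 0.0, -175.7]
force: [0.2, 0.5, -0.3]
grip_width: 0.005
```

Call:
step_arm --pt "1 0 0 0.0003 0" --pt "1 0 0 0.0005 0" --pt "1 0 0 0.0005 0"

```text
time: 3.78
tcp_pos: [0.6299, 0.152, 0.0925]
ee_rot: [-180.0, 0.0, -175.7]
force: [-1.1, 0.1, 3.3]
grip_width: 0.007
```

Call:
step_arm --pt "1 0 0 0.0003 0" --pt "1 0 0 0.0005 0" --pt "1 0 0 0.0005 0"

```text
time: 4.03
tcp_pos: [0.63, 0.152, 0.0924]
ee_rot: [-180.0, 0.0, -175.7]
force: [-2.5, -1.0, 6.2]
grip_width: 0.006
```

Call:
step_arm --pt "1 0 0 0.0005 0" --pt "1 0 0 0.001 0" --pt "1 0 0 0.001 0"

```text
time: 4.28
tcp_pos: [0.6306, 0.1521, 0.0924]
ee_rot: [-180.0, 0.1, -175.7]
force: [-4.0, -0.6, 9.6]
grip_width: 0.005
```

Call:
step_arm --pt "1 0 0 0.0003 0" --pt "1 0 0 0.0005 0" --pt "1 0 0 0.0005 0"

```text
time: 4.53
tcp_pos: [0.6309, 0.1521, 0.0924]
ee_rot: [-180.0, 0.1, -175.7]
force: [-3.5, -1.2, 11.5]
grip_width: 0.008
```

Call:
step_arm --pt "1 0 0 0.0005 0" --pt "1 0.003 0 0.0005 0" --pt "1 0.006 0 0.0005 0" --pt "1 0.009 0 0.0005 0" --pt "1 0.012 0 0.0005 0"

```text
time: 4.95
tcp_pos: [0.621, 0.1514, 0.0924]
ee_rot: [180.0, 0.4, -175.7]
force: [2.9, 0.5, 7.8]
grip_width: 0.006
```

Call:
step_arm --pt "1 0 0 0.0008 0" --pt "1 0 0 0.0012 0" --pt "1 0.003 0 0.0014 0" --pt "1 0.006 0 0.0014 0" --pt "1 0.009 0 0.0014 0"

```text
time: 5.37
tcp_pos: [0.6134, 0.1508, 0.0924]
ee_rot: [180.0, 0.6, -175.7]
force: [3.4, 0.1, 11.5]
grip_width: 0.006
```

```bash
cat > pl.py <<'E'
from h import *
s=snapshot("top");f=s["frame"].astype(int);b,g,r=f[...,0],f[...,1],f[...,2]
import sys
m=((g-r>18)&(g-b>4)).astype(np.uint8);k=m*0;k[125:280,205:290]=m[125:280,205:290]
v,u=np.nonzero(k);cv2.imwrite("pics/%s.png"%sys.argv[1],cv2.resize(cv2.convertScaleAbs(s["frame"],alpha=1.6)[120:250,190:320],None,fx=4,fy=4))
P=np.array([onz(s,a,c,.07)[:2] for a,c in zip(u,v)]);o=readout.get_obs()
print("front green end x",np.percentile(P[:,0],1),"rect",cv2.minAreaRect((P*1000).astype(np.float32)),o["tcp_pos"],o["force"])
E
python3 pl.py t1
```

```text
front green end x 0.5668081925312654 rect ((589.2453002929688, 122.86060333251953), (44.992462158203125, 4.8990864753723145), 1.2373194694519043) [0.61293333 0.15074833 0.09240767] [ 1.86229903 -0.02459628 11.41974314]
```

View pics/t1.png

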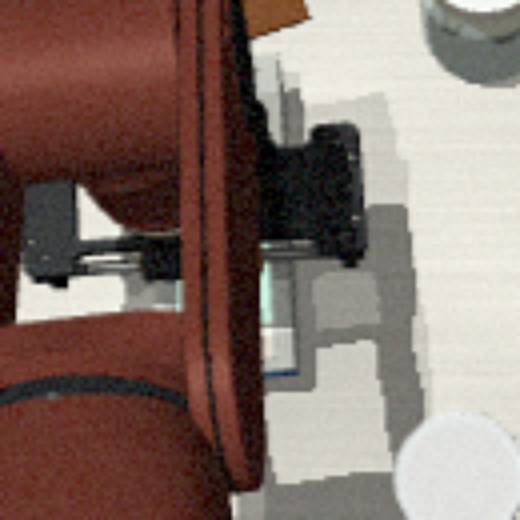

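```bash
cat > wr.py <<'E'
from h import *
import sys,pickle
for n in sys.argv[2:]:
    s=snapshot(n);cv2.imwrite(f"pics/{n}_{sys.argv[1]}.png",s["frame"]);pickle.dump(s,open(f"{n}_{sys.argv[1]}.pkl","wb"))
    if n=="scene": cv2.imwrite(f"pics/scene_{sys.argv[1]}.png",cv2.resize(cv2.convertScaleAbs(s["frame"],alpha=1.5)[130:280,230:430],None,fx=4,fy=4))
o=readout.get_obs();print(o["time"],o["tcp_pos"],o["ee_rot"],o["force"],o["grip_width"])
E
python3 wr.py a wrist scene
```

```text
5.5167 [0.61296047 0.15074861 0.09240614] [ 179.98369751    0.56048132 -175.7047847 ] [ 2.56898072  0.31213168 13.17864972] 0.0050841798580717155
```

View pics/wrist_a.png

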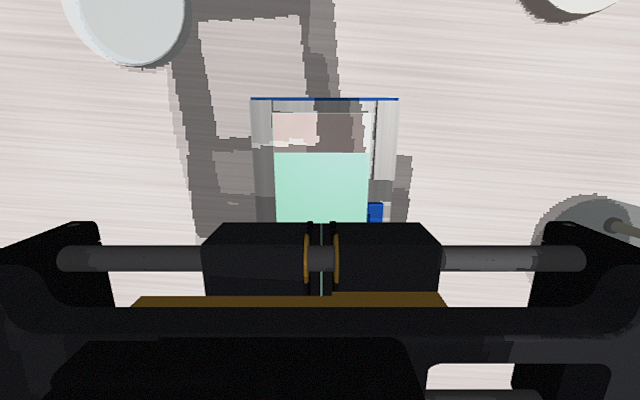

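View pics/scene_a.png

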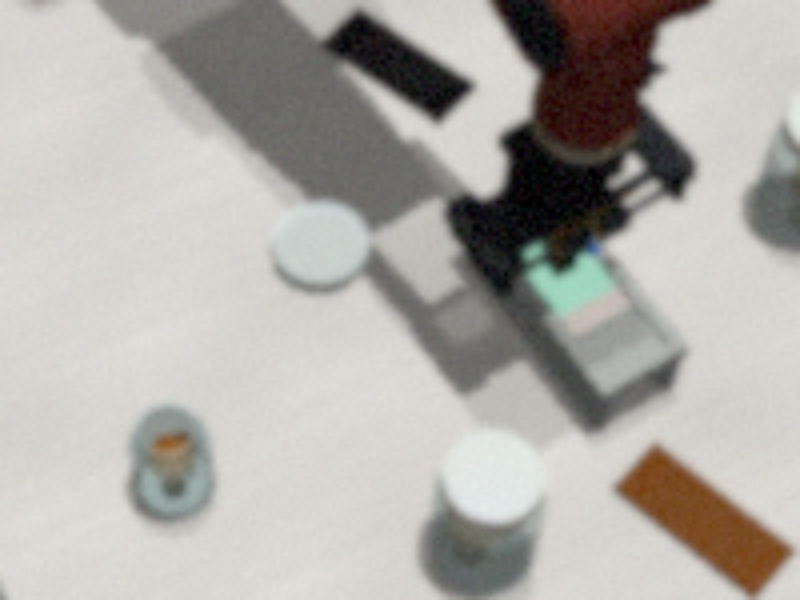

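The wrist view shows the blue edge at row 99 and the plate's front end at row 112, with the clip at (375,212). This gives a direct measure of the remaining slide.

```bash
python3 - <<'E'
from h import *
import pickle
s=pickle.load(open("wrist_a.pkl","rb"))
for u,v,z in[(325,97.5,.070),(325,99,.066),(320,112,.07),(320,152.5,.07)]: print(v,onz(s,u,v,z))
f=s["frame"];print(f[92:118,300].tolist())
E
```

```text
97.5 [0.52994503 0.14639006 0.07      ]
99 [0.53044792 0.1464856  0.066     ]
112 [0.53784085 0.14419686 0.07      ]
152.5 [0.56043575 0.14589131 0.07      ]
[[181, 183, 189], [183, 186, 192], [184, 186, 194], [187, 190, 199], [184, 185, 192], [159, 125, 105], [136, 67, 19], [136, 68, 18], [148, 101, 81], [185, 183, 183], [172, 175, 178], [172, 174, 176], [173, 175, 176], [173, 175, 175], [172, 174, 176], [172, 175, 176], [172, 172, 175], [171, 171, 173], [170, 170, 173], [172, 171, 172], [189, 193, 184], [207, 211, 218], [195, 201, 221], [196, 200, 219], [200, 203, 220], [197, 198, 219]]
```

Call:
step_arm --pt "1 0.003 0 0.0003 0" --pt "1 0.006 0 0.0003 0" --pt "1 0.009 0 0.0003 0" --pt "1 0.012 0 0.0003 0" --pt "1 0.015 0 0.0003 0"

```text
time: 5.93
tcp_pos: [0.5988, 0.1497, 0.0924]
ee_rot: [180.0, 0.7, -175.7]
force: [4.4, 0.4, 13.2]
grip_width: 0.004
```

Call:
step_arm --pt "1 0.003 0 0.0002 0" --pt "1 0.006 0 0.0002 0" --pt "1 0.009 0 0.0002 0" --pt "1 0.012 0 0.0002 0" --pt "1 0.015 0 0.0002 0"

```text
time: 6.35
tcp_pos: [0.5841, 0.1486, 0.0924]
ee_rot: [180.0, 0.7, -175.7]
force: [5.3, 0.5, 14.6]
grip_width: 0.006
```

```bash
python3 wr.py b wrist
```

```text
6.4 [0.58364787 0.14863969 0.0923729 ] [ 179.97589331    0.67031704 -175.70208825] [ 3.80427375  0.24568315 13.41276514] 0.005301212336048358
```

View pics/wrist_b.png

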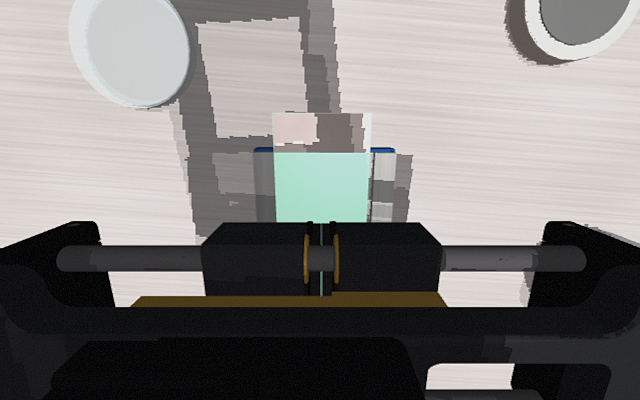

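The plate's front end is at row 113 and the blue edge at row 150, so the overhang is about 22 mm and the fingers aren't slipping. I'll slide 28 mm more.

Call:
step_arm --pt "1 0.003 0 0 0" --pt "1 0.006 0 0 0" --pt "1 0.009 0 0 0" --pt "1 0.012 0 0 0" --pt "1 0.015 0 0 0"

```text
time: 6.82
tcp_pos: [0.5692, 0.1476, 0.0924]
ee_rot: [180.0, 0.7, -175.7]
force: [4.5, 0.9, 13.4]
grip_width: 0.006
```

Call:
step_arm --pt "1 0.003 0 0 0" --pt "1 0.006 0 0 0" --pt "1 0.009 0 0 0" --pt "1 0.012 0 0 0" --pt "1 0.013 0 0 0"

```text
time: 7.23
tcp_pos: [0.5562, 0.1467, 0.0924]
ee_rot: [180.0, 0.7, -175.7]
force: [4.7, 0.5, 13.2]
grip_width: 0.003
```

Call:
step_arm --pt "1 0 0 0 0" --pt "1 0 0 0 0" --pt "1 0 0 -0.002 0" --pt "1 0 0 -0.006 0" --pt "1 0 0 -0.03 0"

```text
time: 7.65
tcp_pos: [0.5476, 0.1456, 0.1136]
ee_rot: [-180.0, -0.5, -175.7]
force: [-0.8, -0.3, -0.9]
grip_width: 0.004
```

```bash
python3 wr.py c wrist
```

```text
7.7 [0.55156875 0.14618924 0.12065306] [ 1.79999142e+02  5.11920025e-02 -1.75690447e+02] [3.3073365  1.82155815 3.8066515 ] 0.008161403618366947
```

View pics/wrist_c.png

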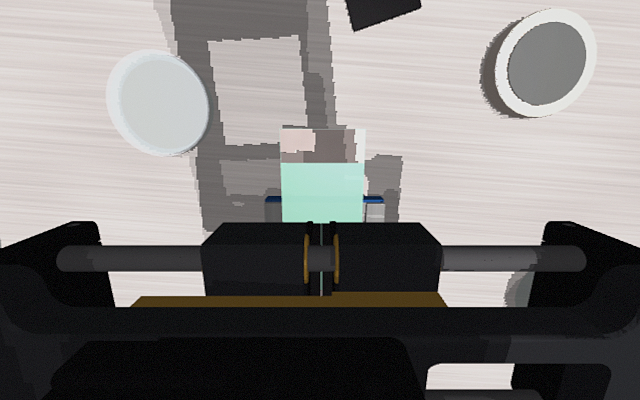

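```bash
python3 - <<'E'
from h import *
import pickle
s=pickle.load(open("wrist_c.pkl","rb"))
for u,v,z in[(281,129,.07),(365,129,.07),(281,200,.07),(365,200,.07),(320,162.5,.07),(320,197.5,.07)]: print(u,v,onz(s,u,v,z))
f=s["frame"]
for r in (140,180): print([ (c,f[r,c].tolist()) for c in list(range(276,286))+list(range(360,370))])
E
```

```text
281 129 [0.48354278 0.11427682 0.07      ]
365 129 [0.47941157 0.16878269 0.07      ]
281 200 [0.53139368 0.11618899 0.07      ]
365 200 [0.52697275 0.17428127 0.07      ]
320 162.5 [0.50338197 0.14121932 0.07      ]
320 197.5 [0.52755409 0.14303183 0.07      ]
[(276, [197, 199, 206]), (277, [198, 200, 208]), (278, [197, 198, 207]), (279, [201, 208, 205]), (280, [197, 202, 213]), (281, [193, 199, 218]), (282, [193, 197, 216]), (283, [194, 198, 214]), (284, [195, 199, 215]), (285, [195, 200, 216]), (360, [228, 229, 230]), (361, [227, 229, 229]), (362, [227, 228, 228]), (363, [227, 229, 229]), (364, [231, 232, 227]), (365, [216, 217, 218]), (366, [198, 202, 212]), (367, [206, 208, 216]), (368, [205, 208, 215]), (369, [206, 207, 215])]
[(276, [128, 129, 134]), (277, [126, 128, 133]), (278, [123, 126, 132]), (279, [124, 123, 132]), (280, [136, 137, 137]), (281, [192, 210, 167]), (282, [212, 230, 180]), (283, [209, 226, 177]), (284, [205, 223, 172]), (285, [207, 224, 175]), (360, [218, 227, 185]), (361, [219, 229, 188]), (362, [222, 230, 186]), (363, [215, 222, 203]), (364, [208, 209, 217]), (365, [206, 209, 219]), (366, [212, 215, 224]), (367, [171, 173, 181]), (368, [143, 144, 149]), (369, [131, 133, 139])]
```

Call:
step_arm --pt "1 0 0 -0.04 0" --pt "1 0 -0.02 -0.08 0" --pt "1 -0.02 -0.05 -0.11 0" --pt "1 -0.04 -0.085 -0.12 0" --pt "1 -0.06 -0.12 -0.12 0"

```text
time: 8.12
tcp_pos: [0.6193, 0.035, 0.2423]
ee_rot: [-180.0, 0.4, -175.6]
force: [1.2, 1.4, 0.1]
grip_width: 0.01
```

Call:
step_arm --pt "-1 -0.08 -0.19 0 0" --pt "-1 -0.08 -0.19 0 0" --pt "-1 -0.08 -0.19 0 0" --pt "-1 -0.08 -0.19 0 0" --pt "-1 -0.08 -0.19 0 0"

```text
time: 8.53
tcp_pos: [0.7113, -0.1503, 0.2365]
ee_rot: [180.0, -0.1, -175.7]
force: [1.1, -0.2, -0.2]
grip_width: 0.295
```

Call:
step_arm --pt "-1 0 -0.04 0 0" --pt "-1 0 -0.04 0 0" --pt "-1 0 -0.04 0 0" --pt "-1 0 -0.04 0 0"

```text
time: 8.87
tcp_pos: [0.7135, -0.1878, 0.2363]
ee_rot: [179.9, -0.1, -175.7]
force: [-0.3, 0.1, 0.1]
grip_width: 0.601
```

```bash
python3 wr.py d wrist
```

```text
8.9167 [ 0.71363109 -0.18696391  0.23680187] [ 1.79941128e+02 -5.10460899e-02 -1.75668540e+02] [-0.26467278  0.82502951  0.67749201] 0.6476469127275385
```

View pics/wrist_d.png

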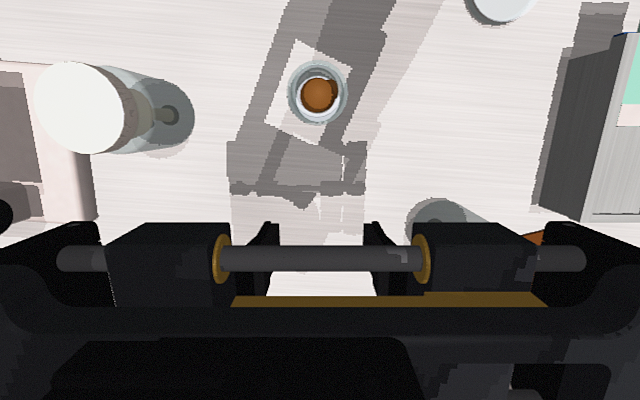

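The open jar is at about (318,93), seen almost from straight above. I'll enlarge it to locate the rim.

```bash
python3 - <<'E'
from h import *
import pickle
s=pickle.load(open("wrist_d.pkl","rb"))
cv2.imwrite("pics/jar.png",cv2.resize(s["frame"][55:130,280:355],None,fx=8,fy=8,interpolation=cv2.INTER_CUBIC))
for z in(0.1,0.05,0): print(z,onz(s,318,94,z))
for c in [(.612,-.192),(.616,-.194)]:
  for z,r in((.1,.024),(.1,.020),(0,.032)):
    print(c,z,r,[proj(s,[c[0]+dx*r,c[1]+dy*r,z]).round(1).tolist() for dx,dy in((1,0),(-1,0),(0,1),(0,-1))])
E
```

```text
0.1 [ 0.61759715 -0.19805847  0.1       ]
0.05 [ 0.61276314 -0.19888989  0.05      ]
0 [ 0.60792913 -0.19972131  0.        ]
(0.612, -0.192) 0.1 0.024 [[322.9, 114.7], [326.9, 60.4], [350.2, 90.3], [299.4, 86.2]]
(0.612, -0.192) 0.1 0.02 [[323.2, 110.4], [326.6, 65.2], [346.0, 89.9], [303.6, 86.5]]
(0.612, -0.192) 0 0.032 [[321.9, 123.4], [325.7, 71.1], [348.4, 99.8], [299.0, 95.8]]
(0.616, -0.194) 0.1 0.024 [[320.5, 118.9], [324.4, 65.0], [347.7, 94.6], [297.0, 90.5]]
(0.616, -0.194) 0.1 0.02 [[320.8, 114.6], [324.1, 69.7], [343.5, 94.2], [301.3, 90.9]]
(0.616, -0.194) 0 0.032 [[320.1, 126.4], [323.9, 74.3], [346.6, 102.9], [297.3, 99.0]]
```

View pics/jar.png

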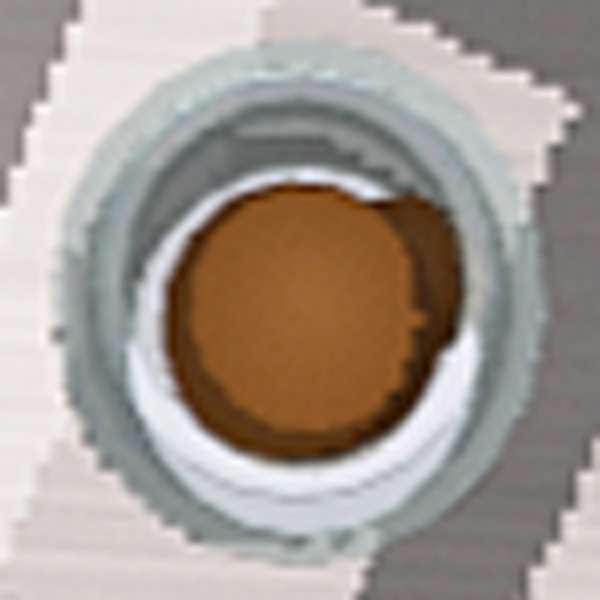

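```bash
python3 - <<'E'
from h import *
import pickle
s=pickle.load(open("wrist_d.pkl","rb"))
print(onz(s,317.9,92.7,.072),onz(s,318.1,90.4,.1))
c=onz(s,317.9,92.7,.072)[:2]
im=cv2.resize(s["frame"][55:130,280:355],None,fx=8,fy=8,interpolation=cv2.INTER_CUBIC)
t=pickle.load(open("top0.pkl","rb"));it=cv2.resize(cv2.convertScaleAbs(t["frame"],alpha=1.6)[150:210,355:415],(600,600),interpolation=cv2.INTER_CUBIC)
for S,I,ox,oy,k in((s,im,280,55,8),(t,it,355,150,10)):
  for z,r,col in((.1,.024,(0,0,255)),(.1,.02,(0,0,255)),(.075,.032,(0,255,0)),(0,.032,(255,0,0))):
    p=[(proj(S,[c[0]+r*np.cos(a),c[1]+r*np.sin(a),z])-[ox,oy]+.5)*k for a in np.linspace(0,6.3,60)]
    cv2.polylines(I,[np.array(p).astype(np.int32)],True,col,1)
cv2.imwrite("pics/jar2.png",cv2.resize(np.hstack([im,it]),(800,400)))
E
```

```text
[ 0.61362728 -0.19871982  0.072     ] [ 0.61440042 -0.19819555  0.1       ]
```

View pics/jar2.png

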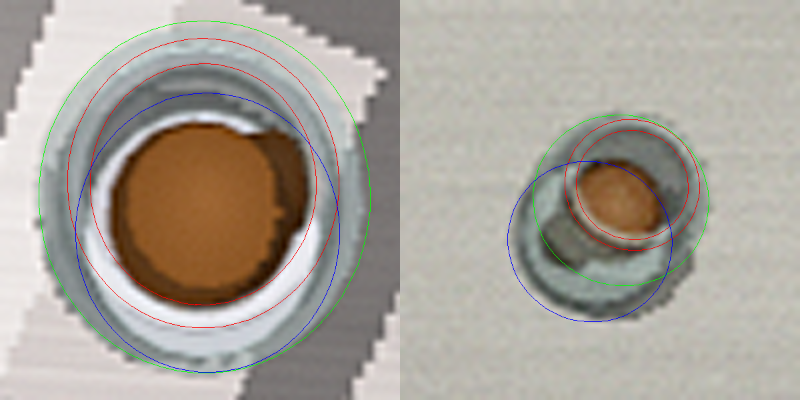

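Call:
step_arm --pt "-1 0.09 0.17 0 0" --pt "-1 0.09 0.17 0 0" --pt "-1 0.09 0.17 0 0" --pt "-1 0.09 0.17 0 0" --pt "-1 0.09 0.17 0 0"

```text
time: 9.33
tcp_pos: [0.6088, -0.0202, 0.2374]
ee_rot: [179.9, -0.0, -175.5]
force: [0.4, 0.0, 0.6]
grip_width: 0.979
```

Call:
step_arm --pt "-1 0.088 0.175 0 0" --pt "-1 0.088 0.175 0 0" --pt "-1 0.088 0.175 0 0" --pt "-1 0.088 0.175 0 0" --pt "-1 0.088 0.175 0 0"

```text
time: 9.75
tcp_pos: [0.5074, 0.1467, 0.2376]
ee_rot: [179.9, 0.0, -175.5]
force: [0.6, 0.4, -0.1]
grip_width: 1.001
```

Call:
step_arm --pt "-1 0 0 0.04 0" --pt "-1 0 0 0.08 0" --pt "-1 0 0 0.1 0" --pt "-1 0 0 0.1 0" --pt "-1 0 0 0.1 0"

```text
time: 10.17
tcp_pos: [0.509, 0.1437, 0.1369]
ee_rot: [180.0, -0.1, -175.6]
force: [1.2, 0.0, 1.0]
grip_width: 1.002
```

```bash
python3 wr.py e wrist; python3 pl.py t2
```

```text
10.2167 [0.51071528 0.14358824 0.13868351] [ 1.79989833e+02  7.31801788e-02 -1.75611481e+02] [-0.62479366 -0.4119268   0.85371128] 1.0053881413774506
front green end x 0.5799725028244298 rect ((591.2149047851562, 123.8851547241211), (22.466938018798828, 8.738958358764648), 27.164459228515625) [0.51171373 0.14340544 0.13965119] [-0.51978098 -0.17271563 -0.24633393]
```

View pics/wrist_e.png

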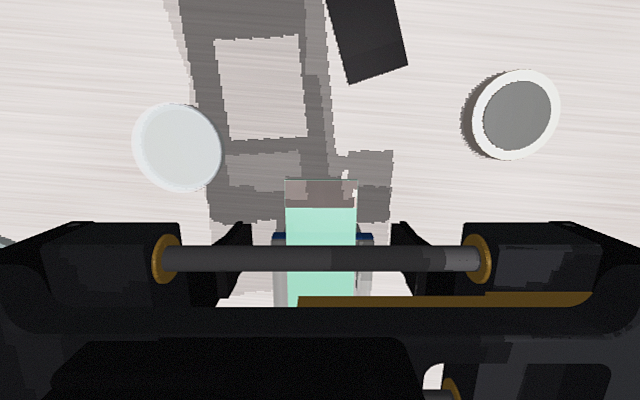

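View pics/t2.png

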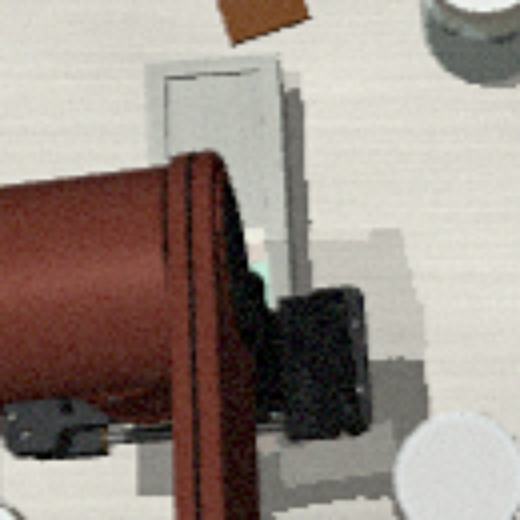

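The plate (columns 285–356) is centred between the open fingers (252–391). Its front end is at row 179 and the blue edge at row 236. I'll descend and grip.

Call:
step_arm --pt "-1 0.001 0 0.03 0" --pt "-1 0.001 0 0.05 0" --pt "-1 0.001 0 0.06 0" --pt "-1 0.001 0 0.066 0" --pt "-1 0.001 0 0.068 0"

```text
time: 10.68
tcp_pos: [0.5102, 0.1426, 0.07]
ee_rot: [180.0, 0.1, -175.7]
force: [-0.5, -0.2, 1.0]
grip_width: 0.998
```

Call:
step_arm --pt "-1 0 0 0 0" --pt "-1 0 0 0 0"

```text
time: 10.85
tcp_pos: [0.5107, 0.1427, 0.0708]
ee_rot: [180.0, 0.1, -175.7]
force: [0.2, -0.0, 0.4]
grip_width: 1.001
```

```bash
python3 wr.py f wrist
```

```text
10.9 [0.5107291  0.14268903 0.07082191] [ 1.79993586e+02  1.36315041e-01 -1.75699056e+02] [-0.45547912 -0.0513307  -0.10450688] 1.0018754230309124
```

View pics/wrist_f.png

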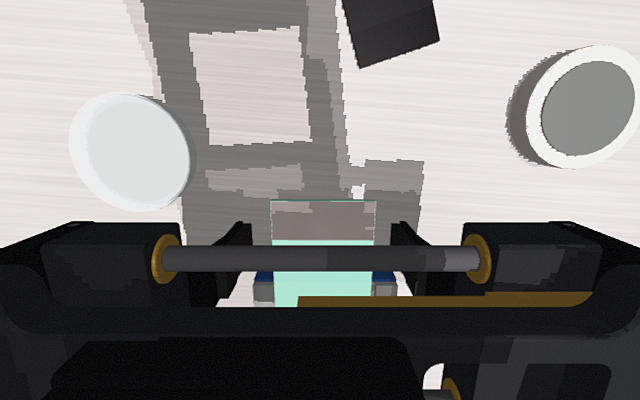

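Call:
step_arm --pt "-0.3 0 0.001 0 0" --pt "0 0 0.001 0 0" --pt "0.3 0 0.001 0 0" --pt "0.6 0 0.001 0 0" --pt "1 0 0.001 0 0" --force 30

```text
time: 11.32
tcp_pos: [0.5095, 0.1436, 0.0695]
ee_rot: [180.0, 0.0, -175.7]
force: [-0.3, 0.9, -0.3]
grip_width: 0.706
```

Call:
step_arm --pt "1 0 0 0 0" --pt "1 0 0 0 0" --pt "1 0 0 0 0" --pt "1 0 0 0 0"

```text
time: 11.65
tcp_pos: [0.5095, 0.1435, 0.0694]
ee_rot: [-180.0, -0.0, -175.7]
force: [-0.1, -0.1, 0.9]
grip_width: 0.636
```

Call:
step_arm --pt "1 0 0 0 0" --pt "1 0 0 -0.001 0" --pt "1 0 0 -0.003 0" --pt "1 0 0 -0.005 0" --pt "1 0 0 -0.008 0"

```text
time: 12.07
tcp_pos: [0.509, 0.1435, 0.0771]
ee_rot: [-180.0, -0.1, -175.7]
force: [0.1, -0.7, -1.9]
grip_width: 0.633
```

Call:
step_arm --pt "1 0 0 -0.005 0" --pt "1 0 0 -0.01 0" --pt "1 0 0 -0.016 0" --pt "1 0 0 -0.022 0" --pt "1 0 0 -0.028 0"

```text
time: 12.48
tcp_pos: [0.5098, 0.1436, 0.1064]
ee_rot: [180.0, 0.0, -175.7]
force: [-0.7, 0.0, -0.3]
grip_width: 0.633
```

```bash
python3 wr.py g wrist scene
```

```text
12.5833 [0.51059391 0.14373614 0.10710323] [ 1.79993500e+02  1.62226270e-01 -1.75689762e+02] [ 0.1065361   0.06942247 -1.448178  ] 0.6306574341829668
```

View pics/wrist_g.png

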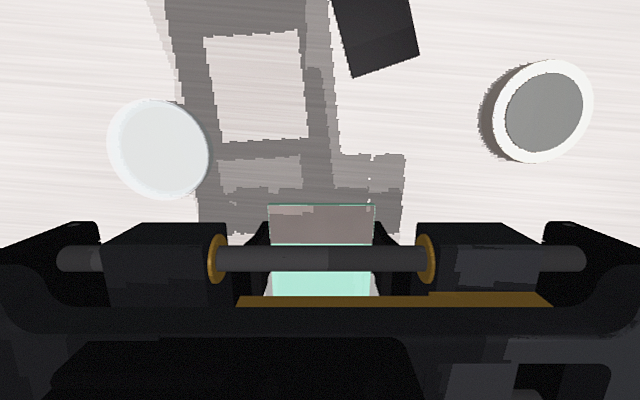

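View pics/scene_g.png

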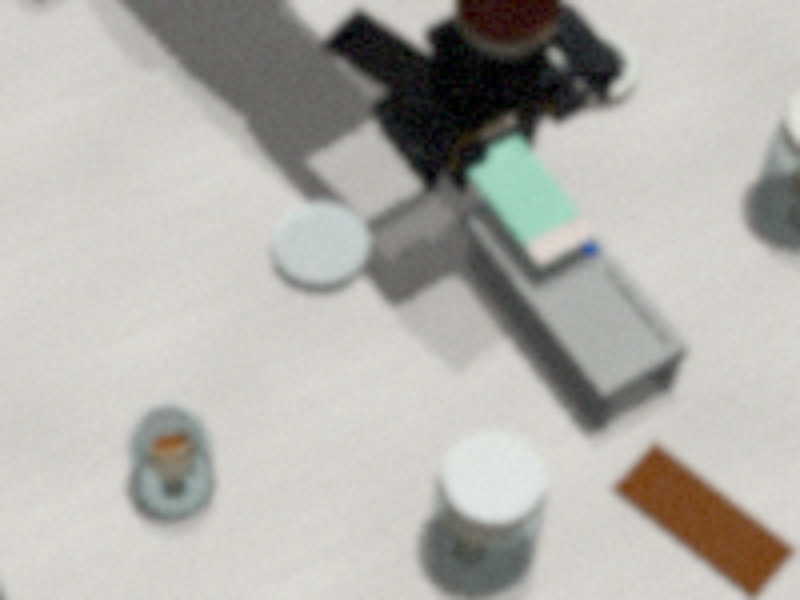

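The plate is lifted and held, and looks level. In the scene view its far band sits above the stand at about (560,240). I'll raise it well clear and check the tilt by triangulation.

Call:
step_arm --pt "1 0 0 -0.01 0" --pt "1 0 0 -0.03 0" --pt "1 0 0 -0.05 0" --pt "1 0 0 -0.07 0" --pt "1 0 0 -0.08 0"

```text
time: 13.0
tcp_pos: [0.5107, 0.1437, 0.1885]
ee_rot: [180.0, 0.2, -175.7]
force: [1.1, -0.3, -1.0]
grip_width: 0.638
```

Call:
step_arm --pt "1 0 -0.01 0 0" --pt "1 -0.01 -0.04 0 0" --pt "1 -0.02 -0.07 0 0" --pt "1 -0.03 -0.09 0 0" --pt "1 -0.03 -0.1 0 0"

```text
time: 13.42
tcp_pos: [0.5476, 0.043, 0.1842]
ee_rot: [-179.9, -0.0, -175.8]
force: [-0.5, -0.4, -1.2]
grip_width: 0.636
```

```bash
python3 wr.py h wrist scene top
```

```text
13.5667 [0.54597479 0.04549059 0.18417107] [ 1.79960177e+02 -1.36670829e-01 -1.75806104e+02] [-0.05664706 -0.03179654 -0.9665868 ] 0.6332959848612217
```

View pics/scene_h.png

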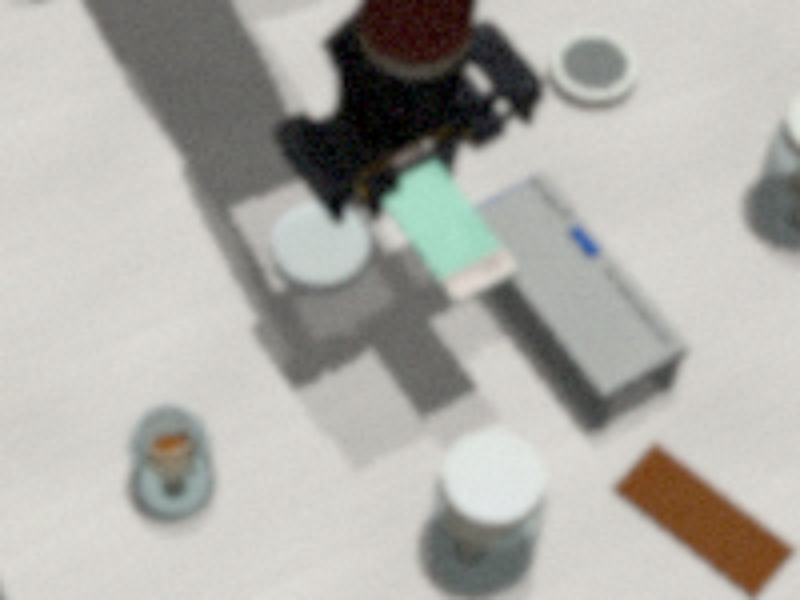

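View pics/top_h.png

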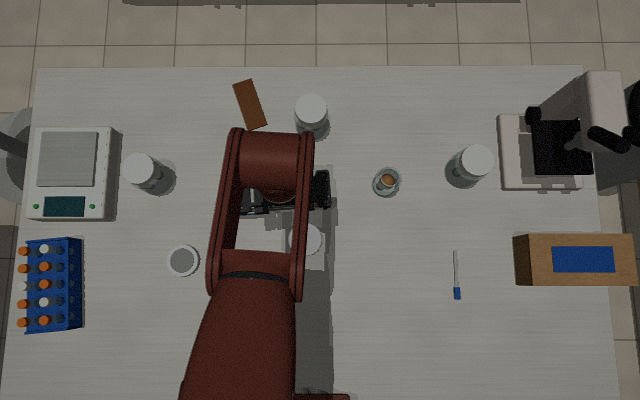

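View pics/wrist_h.png

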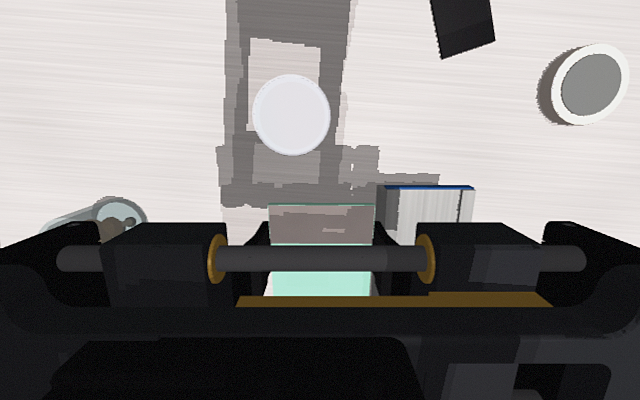

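```bash
python3 - <<'E'
from h import *
import pickle
w=pickle.load(open("wrist_h.pkl","rb"));s=pickle.load(open("scene_h.pkl","rb"))
f=w["frame"]
print([(r,f[r,300].tolist()) for r in range(200,212)])
print([(c,f[215,c].tolist()) for c in list(range(264,274))+list(range(370,380))])
zt=.1848
C=lambda x,y:(230+x/4-.4,130+y/4-.4)
a=onz(w,268,204.5,zt);b=onz(w,375,204.5,zt);m1=(a+b)/2
c=onz(s,*C(462,299),zt);d=onz(s,*C(517,268),zt);m2=(c+d)/2
print(a,b,m1,np.linalg.norm(a-b));print(c,d,m2,np.linalg.norm(c-d));print("len",np.linalg.norm(m1-m2),np.degrees(np.arctan2(*(m2-m1)[1::-1])))
g=onz(w,320,243.5,zt);print("green front",g)
# in tool frame
for dz in(-.006,.006): print(dz,np.linalg.norm((onz(s,*C(462,299),zt+dz)+onz(s,*C(517,268),zt+dz))/2-m1))
E
```

```text
[(200, [111, 112, 117]), (201, [113, 114, 117]), (202, [106, 109, 104]), (203, [90, 103, 71]), (204, [109, 121, 89]), (205, [161, 178, 148]), (206, [138, 140, 158]), (207, [140, 143, 156]), (208, [141, 144, 155]), (209, [141, 144, 157]), (210, [138, 142, 152]), (211, [142, 146, 157])]
[(264, [204, 207, 215]), (265, [202, 206, 211]), (266, [202, 204, 214]), (267, [207, 208, 221]), (268, [184, 194, 178]), (269, [130, 139, 127]), (270, [105, 106, 118]), (271, [109, 110, 119]), (272, [107, 109, 120]), (273, [110, 112, 123]), (370, [114, 116, 126]), (371, [116, 116, 126]), (372, [113, 113, 127]), (373, [135, 140, 138]), (374, [140, 149, 135]), (375, [95, 98, 89]), (376, [62, 59, 62]), (377, [71, 70, 71]), (378, [70, 72, 71]), (379, [68, 70, 69])]
[0.52188979 0.01266994 0.1848    ] [0.51768748 0.06917108 0.1848    ] [0.51978864 0.04092051 0.1848    ] 0.05665720163293672
[0.66216654 0.02536771 0.1848    ] [0.65792195 0.07474287 0.1848    ] [0.66004424 0.05005529 0.1848    ] 0.049557266206712525
len 0.14055276439829398 3.7263812573693382
green front [0.54215088 0.04176738 0.1848    ]
-0.006 0.13787360089394549
0.006 0.1435292048011886
```

Call:
step_arm --pt "1 -0.002 -0.025 0 0" --pt "1 -0.004 -0.055 0 0" --pt "1 -0.004 -0.085 0 0" --pt "1 -0.004 -0.11 0 0" --pt "1 -0.004 -0.13 0 0"

```text
time: 13.98
tcp_pos: [0.5601, -0.0835, 0.1849]
ee_rot: [180.0, -0.1, -175.6]
force: [-0.1, 0.7, -0.1]
grip_width: 0.633
```

Call:
step_arm --pt "1 -0.002 -0.025 0 0" --pt "1 -0.004 -0.055 0 0" --pt "1 -0.004 -0.085 0 0" --pt "1 -0.004 -0.105 0 0" --pt "1 -0.004 -0.118 0 0"

```text
time: 14.4
tcp_pos: [0.5732, -0.2012, 0.1848]
ee_rot: [180.0, -0.0, -175.7]
force: [0.4, 0.6, -0.9]
grip_width: 0.634
```

Call:
step_arm --pt "1 0 0 0.01 0" --pt "1 0 0 0.02 0" --pt "1 0 0 0.03 0" --pt "1 0 0 0.03 0" --pt "1 0 0 0.03 0"

```text
time: 14.82
tcp_pos: [0.5726, -0.1987, 0.1536]
ee_rot: [179.9, -0.2, -175.6]
force: [-0.8, 0.2, -0.9]
grip_width: 0.632
```

```bash
python3 wr.py i wrist scene top
```

```text
14.9667 [ 0.5738818  -0.20001814  0.15582554] [-1.79984225e+02  3.47721535e-02 -1.75645194e+02] [-0.32553378 -0.73280093 -0.8346815 ] 0.6327917379702181
```

View pics/scene_i.png

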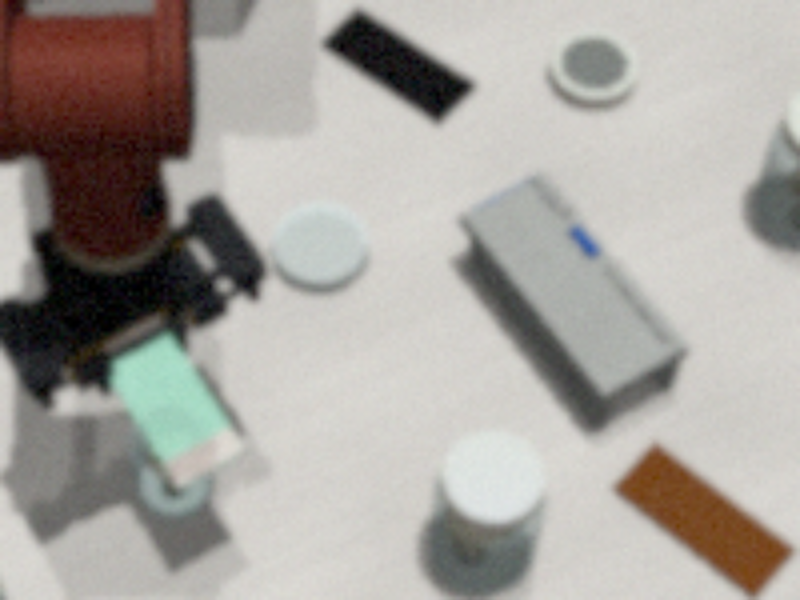

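View pics/wrist_i.png

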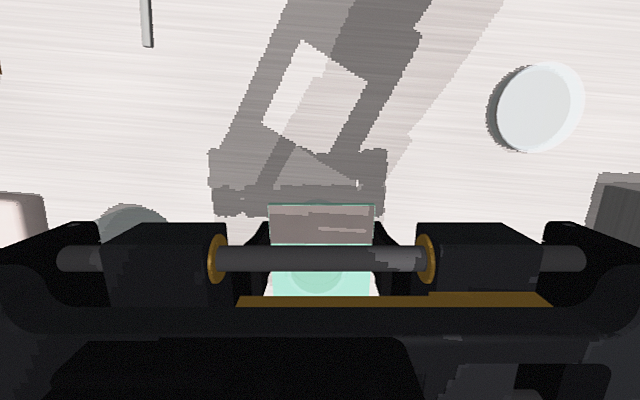

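View pics/top_i.png

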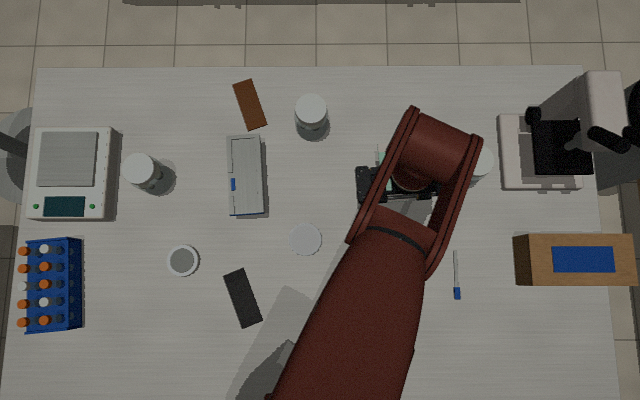

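Call:
step_arm --pt "1 0.002 -0.0015 0.008 0" --pt "1 0.002 -0.0015 0.018 0" --pt "1 0.002 -0.0015 0.03 0" --pt "1 0.002 -0.0015 0.038 0" --pt "1 0.002 -0.0015 0.043 0"

```text
time: 15.38
tcp_pos: [0.5703, -0.2017, 0.1098]
ee_rot: [179.9, -0.2, -175.7]
force: [0.1, 0.9, -0.2]
grip_width: 0.634
```

Call:
step_arm --pt "1 0 0 0 0" --pt "1 0 0 0 0" --pt "1 0 0 0 0"

```text
time: 15.63
tcp_pos: [0.5719, -0.2024, 0.1127]
ee_rot: [-180.0, 0.0, -175.7]
force: [0.5, 0.3, -0.7]
grip_width: 0.634
```

```bash
python3 wr.py j wrist; python3 - <<'E'
from h import *
f=cv2.imread("pics/wrist_j.png");cv2.imwrite("pics/wj.png",cv2.resize(f[190:300,240:400],None,fx=5,fy=5,interpolation=cv2.INTER_CUBIC))
E
```

```text
15.6833 [ 0.57207926 -0.20247847  0.11299082] [-1.79968115e+02  5.13020063e-02 -1.75695831e+02] [ 0.44767    -0.44725867 -0.81209951] 0.6307654385231471
```

View pics/wj.png

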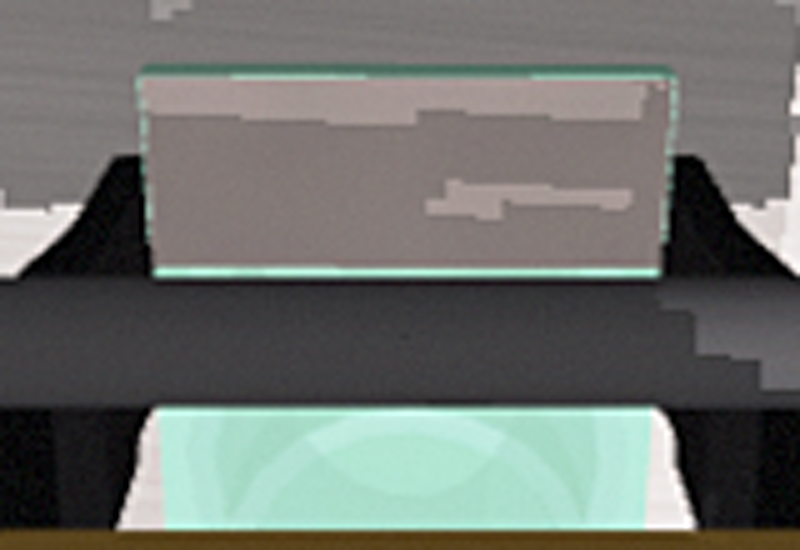

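Through the glass, the rim arc is centred at column 407 of the crop and the plate at 405, so it is aligned across the width. I'll lower it.

Call:
step_arm --pt "1 0 0 0.003 0" --pt "1 0 0 0.006 0" --pt "1 0 0 0.0075 0" --pt "1 0 0 0.0075 0"

```text
time: 16.02
tcp_pos: [0.5718, -0.2024, 0.1049]
ee_rot: [-180.0, 0.0, -175.7]
force: [-0.7, -0.1, 0.6]
grip_width: 0.634
```

Call:
step_arm --pt "1 0 0 0.0005 0" --pt "1 0 0 0.001 0" --pt "1 0 0 0.001 0"

```text
time: 16.27
tcp_pos: [0.5718, -0.2023, 0.1042]
ee_rot: [-180.0, 0.0, -175.7]
force: [-0.1, -0.1, 1.9]
grip_width: 0.636
```

Call:
step_arm --pt "1 0 0 0.0005 0" --pt "1 0 0 0.0005 0" --pt "1 0 0 0.0005 0"

```text
time: 16.52
tcp_pos: [0.5717, -0.2024, 0.1035]
ee_rot: [-180.0, 0.0, -175.7]
force: [0.2, -0.4, 1.4]
grip_width: 0.634
```

Call:
step_arm --pt "1 0 0 0.0005 0" --pt "1 0 0 0.0005 0" --pt "1 0 0 0.0005 0"

```text
time: 16.77
tcp_pos: [0.5718, -0.2024, 0.1034]
ee_rot: [-180.0, 0.0, -175.7]
force: [-1.6, -0.8, 4.5]
grip_width: 0.636
```

Call:
step_arm --pt "1 0 0 0.0003 0" --pt "1 0 0 0.0005 0" --pt "1 0 0 0.0005 0"

```text
time: 17.02
tcp_pos: [0.5718, -0.2024, 0.1031]
ee_rot: [-180.0, 0.0, -175.7]
force: [-3.2, 0.9, 6.8]
grip_width: 0.633
```

Call:
step_arm --pt "1 0 0 -0.0005 0" --pt "1 0 0 -0.0008 0" --pt "1 0 0 -0.0008 0" --pt "1 0 0 -0.0008 0"

```text
time: 17.35
tcp_pos: [0.5718, -0.2024, 0.1034]
ee_rot: [-180.0, 0.0, -175.7]
force: [-0.7, -0.6, 4.6]
grip_width: 0.634
```

```bash
python3 wr.py k scene
```

```text
17.4 [ 0.57176476 -0.20234424  0.10334621] [-1.79986908e+02  1.77834719e-02 -1.75695794e+02] [-0.60520986 -1.12762522  3.98342572] 0.6329964347110293
```

View pics/scene_k.png

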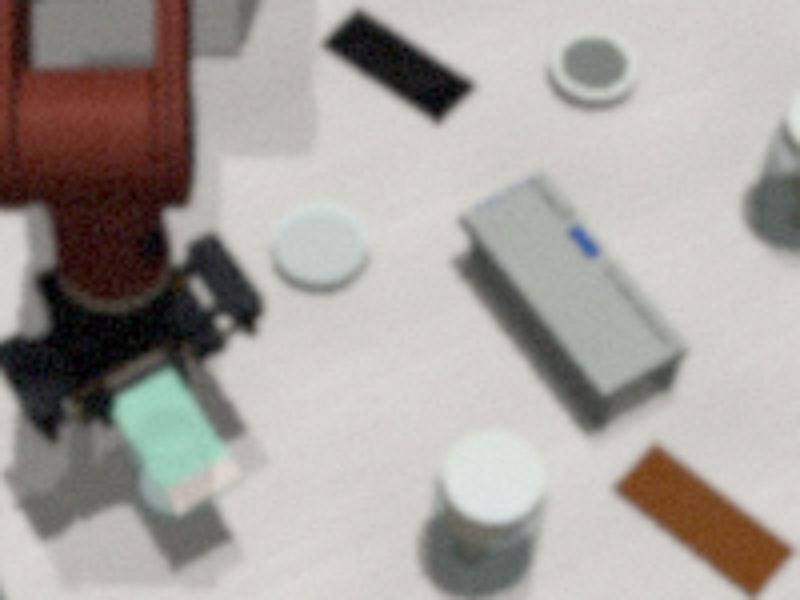

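Call:
step_arm --pt "-0.25 0 0 0 0" --pt "-0.28 0 0 0 0" --pt "-0.32 0 0 0 0" --pt "-0.4 0 0 0 0" --pt "-0.5 0 0 0 0" --force 5

```text
time: 17.82
tcp_pos: [0.5711, -0.2019, 0.1025]
ee_rot: [180.0, -0.1, -175.7]
force: [0.5, -0.4, -0.5]
grip_width: 0.715
```

Call:
step_arm --pt "-0.7 0 0 0 0" --pt "-0.85 0 0 0 0" --pt "-0.85 0 0 0 0" --pt "-0.85 0 0 0 0" --pt "-0.85 0 0 0 0"

```text
time: 18.23
tcp_pos: [0.5716, -0.2022, 0.1032]
ee_rot: [180.0, 0.0, -175.7]
force: [0.8, -0.6, 0.3]
grip_width: 0.918
```

```bash
python3 wr.py l wrist scene
```

```text
18.3333 [ 0.57162491 -0.20224363  0.10322747] [-1.79999930e+02  8.89725322e-04 -1.75698557e+02] [-0.39789721  0.83189598  0.42430689] 0.9200564816635016
```

View pics/wrist_l.png

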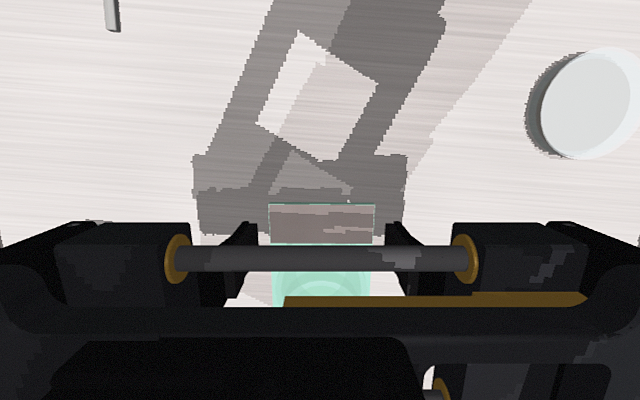

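View pics/scene_l.png

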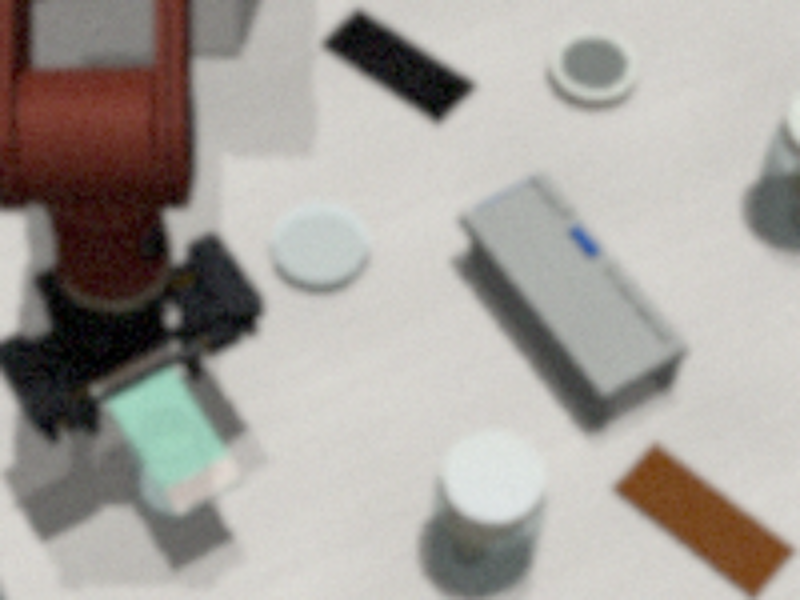

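The plate (columns 268–375) stays flat on the jar with both fingers clear. I'll go straight up, then move away toward the robot side.

Call:
step_arm --pt "-0.9 0 0 -0.01 0" --pt "-0.9 0 0 -0.03 0" --pt "-0.9 0 0 -0.06 0" --pt "-0.9 0 0 -0.1 0" --pt "-0.9 0 0 -0.14 0"

```text
time: 18.75
tcp_pos: [0.5708, -0.2019, 0.2445]
ee_rot: [179.9, -0.1, -175.7]
force: [0.8, -0.3, 0.8]
grip_width: 0.947
```

Call:
step_arm --pt "-0.9 0 0.03 0 0" --pt "-0.9 0 0.07 0 0" --pt "-0.9 0 0.11 0 0" --pt "-0.9 0 0.15 0 0" --pt "-0.9 0 0.19 0 0"

```text
time: 19.17
tcp_pos: [0.5571, -0.0113, 0.2444]
ee_rot: [-180.0, 0.1, -175.7]
force: [0.0, 0.1, -0.8]
grip_width: 0.95
```

Call:
step_arm --pt "-0.9 0 0.04 0 0" --pt "-0.9 0 0.06 0 0" --pt "-0.9 0 0.06 0 0" --pt "-0.9 0 0.06 0 0"

```text
time: 19.5
tcp_pos: [0.5528, 0.0481, 0.2441]
ee_rot: [-180.0, 0.1, -175.5]
force: [1.2, -0.2, -0.2]
grip_width: 0.946
```

```bash
python3 wr.py m scene top; python3 - <<'E'
from h import *
import pickle
for n,(x0,x1,y0,y1) in {"top":(350,420,130,220),"scene":(240,310,210,270)}.items():
    s=pickle.load(open(n+"_m.pkl","rb"));f=s["frame"].astype(int);b,g,r=f[...,0],f[...,1],f[...,2]
    m=((g-r>18)&(g-b>4)).astype(np.uint8);k=m*0;k[y0:y1,x0:x1]=m[y0:y1,x0:x1]
    v,u=np.nonzero(k);P=np.array([onz(s,a,c,.104)[:2] for a,c in zip(u,v)])
    print(n,len(u),P.mean(0),cv2.minAreaRect((P*1000).astype(np.float32)))
    if n=="top": cv2.imwrite("pics/top_m.png",cv2.resize(cv2.convertScaleAbs(s["frame"],alpha=1.6)[60:320,110:510],None,fx=2,fy=2))
E
```

```text
19.6 [0.55308507 0.04627308 0.24374137] [-1.79960039e+02  3.58733894e-02 -1.75708828e+02] [-0.03326694  0.27946602  0.71730877] 0.9481325561141996
top 909 [ 0.61378264 -0.19946207] ((614.12158203125, -199.47097778320312), (94.73306274414062, 55.94565963745117), 4.483058929443359)
scene 506 [ 0.61397601 -0.19962113] ((613.2085571289062, -199.7485809326172), (91.6306381225586, 56.596649169921875), 2.4876668453216553)
```

View pics/top_m.png

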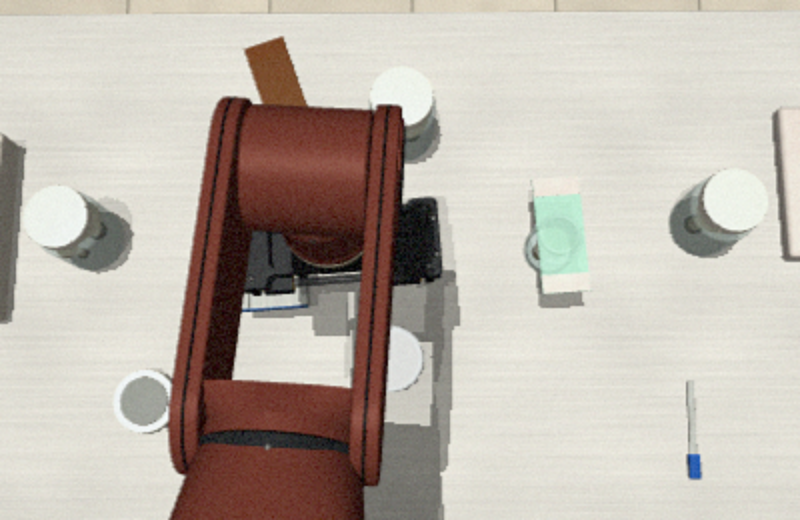

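View pics/scene_m.png

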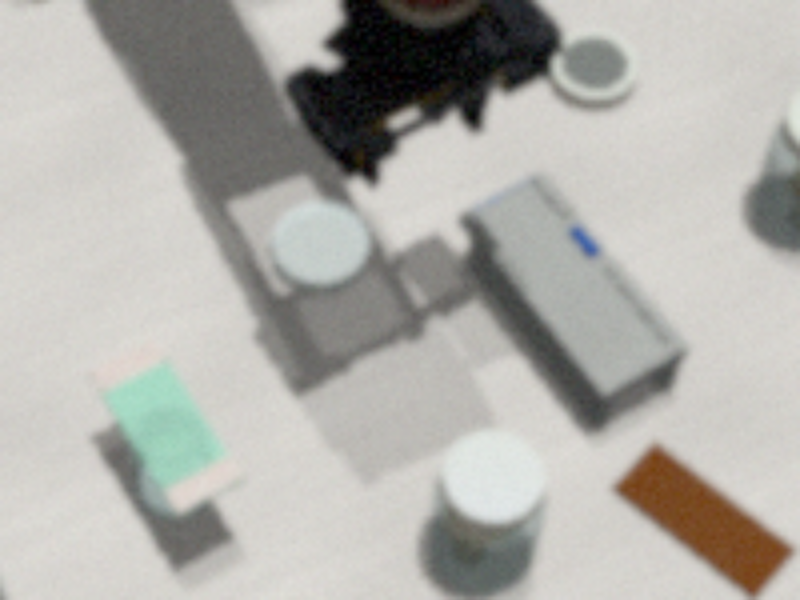

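Both views put the plate centre at (0.614, -0.1995) at rim height, level and over the mouth, about 1 mm from the measured jar axis. The robot touches nothing, so I'm handing in.

```bash
python3 -c "
from plant import job
print(job.hand_in())"
```

```text
the job is handed in; nothing more can be done
None
```

The open jar is now covered by the glass plate, and I handed the job in at about 19.6 s of the 61 s allowed; the hand-in gives no verdict.

- **Sliding:** I pressed on the glass with up to about 14.6 N and slid it until it overhung the front edge by about 48 mm. It followed the fingers without slipping.
- **Gripping and lifting:** I gripped it by its long sides with 30 N and lifted it. An estimate from the wrist and scene views gave a length of 140.5 mm, so the plate was close to level, to within about 2°.
- **Placing:** I lowered it until the force reading rose to about 7 N on the rim, eased back to about 4 N, and then let go.
- **Last checks:** The top and scene views agree on the plate's centre at (0.614, -0.1995), about 1 mm from the jar axis I measured at (0.614, -0.1985). In both views the plate lies flat on the standing jar, and the gripper is clear of everything. The other things look unmoved by eye, though the arm hid some of them in the last top view.
- **Disagreements:** The two views gave the plate's direction as 4.5° and 2.5°, because the scene view is coarser. That does not affect the fit.

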